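Pin back a cell fixture's sprung clamp arm and load the cell cassette

ROBOT

A 6-joint arm with a two-finger parallel gripper is mounted at the origin on a cart in front of the work surface, level with it; the furniture and walls round the work are solid. World frame = base frame: x ahead of the robot, y to its left, z up, the work surface at z = 0. Lengths are in m, angles in rad, forces in N, time in s.
With the tool pointing down it reaches from about 0.375 to 0.975 m from the base axis. Payload 3.8 kg.
Tool frame: the origin (TCP) lies at the very end of the fingers, on their centre line; the grasp point (between the pads) lies 19 mm behind it; z points along the fingers, y is the line along which they close (so a half turn about z gives the same grasp; the last joint's range is limited). The gripper opens to 85 mm and grips with 20 to 120 N. Pads are 22 mm wide; open, the fingers measure 114 mm over their backs; the gripper's body (76 mm by 85 mm) begins 54 mm behind the grasp point. The pads swing forward as they close: fully open they stand 13 mm farther back than shut.
Start: joints at [1.151, 0.264, 1.604, -0, 1.274, -0.037], TCP at [0.252, 0.626, 0.193] pointing down, gripper open.
Joint ranges: [-2.63, 2.63], [-0.94, 2.18], [0.31, 2.57], [-1.31, 4.45], [0, 2.66], [-2.55, 2.55]. Speed limits (rad/s): [2.57, 2.57, 3.14, 3.14, 3.14, 3.14].

INTERFACE

Orientations are given as a rotation vector (axis times angle).
In Python, from workcell import read_state, read_camera, calibration, finish_job gives the robot as it stands.
- The arm moves only by the tool step_arm, never from a script. Its argument "commands" is a list of rows, each an object of numbers: "fingers": the gripper's target within -1 to 1 (shut at 1, half-way at 0, fully open at -1); "dx", "dy", "dz": the shift along the tool's x, y, z in m; "roll": the turn about the tool's z in degrees. In form: [{"fingers": .., "dx": .., "dy": .., "dz": .., "roll": ..}, ...]. A call has 1 to 8 rows; each row is the pose to reach, as a shift and turn from the pose commanded when the call began, along the tool's axes at that moment; what a row does not reach only later rows make up. A row lasts 1/8 s, in which the tool goes at most 62.5 mm and 10.7 degrees, less where a joint would pass 70% of its speed; a pose out of reach is approached as far as the arm can. A call with a gripper value outside its range is refused whole. The fingers move at their own pace and stop on an object; "squeeze" is the grip in N (left out, the last holds). Time passes only in rows, so rows that repeat a pose let the fingers close. It gives the time, the measured TCP pose, the force, the opening and the grip force at its end, in the units of the state.
- read_state(): the state, without advancing time (a new reading comes with each control period).
- read_camera(name): name is "scene" or "top" or "wrist"; returns (picture, depth): 400x640x3 uint8, blue, green, red; 400x640 float32, m along the optical axis (not along the pixel's ray), 0 where there is no reading.
- calibration(name): a dict with "intrinsics" (3x3 intrinsics, pixels), "world_to_cam" (4x4, takes a point from world to camera coordinates). Camera axes: x right, y up, looking along -z (the intrinsics and any distortion apply to the point x, -y, -z); pixel columns grow to the right and rows downward; lengths in m; the calibration is good to about 2 mm. A picture is of the moment at which its call begins: read the wrist's pose just before it. calibration takes no time and is no camera call; for the wrist camera it gives the pose at the moment of the call.
- finish_job(): hands the job in; it is judged then, once.
The state is a dict: "time": time; "q": joint angles; "joint_vel": joint speeds; "joint_torque": joint torques, N m; "tool_pos": TCP position; "tcp_rot": TCP orientation; "wrist_force": force on the tool from outside, world axes, zero at the start; "torque": the same for the moment, N m; "width": opening from 0.0 (shut) to 1.0 (fully open); "grip_force": force on a finger pad.
Only numpy, scipy, OpenCV 4.12 (cv2) and the standard library are available. Lean on these libraries where they do the work, as an engineer would, in place of code of your own. Each camera call takes 0.05 s, during which the arm holds its last target. There are 200 camera calls.

TASK

Use the metal T-handled locking pin with the collar from the tool block to swing the fixture's sprung clamp arm back by the hole in its tail, and push the pin fully home through the arm into the plate so that the arm stays open by itself. Then lay the cell cassette flat in the fixture's pocket for its window change, window up and set down gently, not dropped. Leave the pin in, and leave the other hand tools and the vial rack where they are.

Things in the scene. Friction and masses are not known exactly. Their poses are not given: they have to be found in the camera images.
- lock_pin: locking pin, all metal, 82 mm tall, upright in the tool block; has a collar, and a lower cross-bar than the hex key. Origin at the nose tip, z up. Shank 10 mm thick, 36 mm from nose to collar (lowest 6 mm taper to 5 mm); collar 22 mm across, 36-40 mm up; cross-bar 56 mm along y, 12 mm wide (x), 66-82 mm up: grip across the 12 mm. 0.12 kg. Parked: collar on the block's top, nose 36 mm down.
- tool_block: fixed grey block 50 (x) x 150 (y) x 42 mm high, origin in the middle of its underside; two upright 12 mm holes, 38 mm deep, 42 mm either side of the middle along y: one holds the pin, the other the T-handle hex key (which is where varies).
- fixture: cell fixture: grey metal plate 180 (x) x 245 (y) x 24 mm, fixed, origin middle of its underside. Pocket on its +y half. The sprung clamp arm is a flat steel bell-crank swinging level, 3 to 15 mm above the plate (hub and coil spring up to 42 mm, spring post near the pivot 36 mm). Its 90 mm limb with a white roller (16 mm above the plate) lies across the pocket at rest; its tail has the pin hole.
- pivot (a point): the clamp arm's pivot axis (upright), at the plate's top face; axes as the fixture's.
- tail_hole (a point): centre of the upright 13.5 mm through-hole in the arm's tail, at the tail's top face (15 mm above the plate's top); 85 mm from the pivot axis. It moves with the arm. The tail is 12 mm thick and 30 mm wide.
- lock_hole (a point): centre of the upright 12 mm through-hole in the plate, at the plate's top face, 85 mm from the pivot axis: the arm's hole is exactly over it at 0.80 rad. Elsewhere on the arc the plate is flat. With the pin home its collar lies on the tail and its nose is 21 mm below the plate's top. z up, axes as the fixture's.
- clamp_arm (a joint): angle of the clamp arm: 0 at rest on its stop, growing counter-clockwise seen from above, end stop 0.92 rad. A torsion spring always drives it back to 0 (0.2 N m at 0, 0.4 N m at 0.80 rad: 2.5 to 5 N at the tail's hole), so it stays open only while held. A pin standing in the tail's hole, its nose just clear of the plate, carries the arm round.
- pocket (a point): centre of the pocket floor (the plate's top face), axes as the fixture's. Pocket 116 mm along x, 58 mm along y: a 16 mm high fence at +x, 10 mm at -x, two 16 mm blocks at +y, two 5 mm lips at -y; the middle 48 mm or more of both y sides is open for fingers. With the arm pinned back about 48 mm beside the pocket at -y is free.
- cassette: measuring-cell cassette: aluminium block 110 (x) x 52 (y) x 30 mm high, round 40 mm window bezel in its top face, two brass ports 11 mm high at the ends of the top; lies window up on the dark mat right of the fixture. Origin: middle of the underside, z up. Grip it across the 52 mm, mid-length. 0.25 to 0.5 kg. Either end may face forward in the pocket.
- t_hex_key: T-handle hex key, the other tool in the tool block: black plastic cross-bar 72 x 15 x 18 mm on a plain 9 mm dark shaft without a collar, 114 mm tall, its top 30 mm above the parked pin. Not needed. Origin at the shaft's lower end.
- side_cutter: side cutters lying near the front edge, 126 x 45 x 14 mm, a bystander. Origin: middle of the underside.
- driver: small screwdriver lying near the front edge, 160 mm, a bystander. Origin: middle of the underside.
- spanner: open-ended spanner, 128 mm, lying left of the fixture, a bystander. Origin: middle of the underside.
- vial_rack: empty vial rack 129 x 42 x 30 mm left of the fixture, a bystander. Origin: middle of the underside.
Things that resemble listed ones, but are neither listed nor needed, are in the scene too. Leave any purple look-alike of the lock_pin alone. What is shaped like the cassette but red is not meant.

How it is judged:
On the way, in this order (a step that is already met when the one before it is completed fails the run):
1. the clamp arm is swung back and the pin is fully home through it, holding it open (value of joint clamp_arm above 0.7 rad and z of lock_pin in the frame of lock_hole below -0.017 m and horizontal distance between lock_pin and lock_hole below 0.006 m and angle between lock_pin's own z axis and vertical below 0.2 rad), for 0.3 s.
2. the cassette lies flat in the pocket with the arm still pinned back (all of step 1 and z of cassette in the frame of pocket between -0.003 and 0.002 m and horizontal distance between cassette and pocket below 0.007 m and angle between cassette's own z axis and vertical below 0.03 rad and angle between the x axis of cassette and the x axis of pocket, either way round below 0.14 rad), for 0.2 s.
At the end, for the whole second after the job is handed in: Arm open past 0.70 rad, held by the pin: nose 17 mm or more below the plate's top, within 6 mm of the hole's axis, tilt under 0.2 rad. Cassette at rest, window up, on the pocket floor (within 2 mm, tilt under 0.03 rad), within 7 mm of its centre and 0.14 rad of its direction (all of step 2 and linear speed of each of cassette, lock_pin below 0.02 m/s); the robot touches nothing.
It fails at once if the cassette was dropped or slammed into the fixture (faster than 0.45 m/s just above the pocket) (linear speed of cassette above 0.45 m/s and z of cassette in the frame of pocket below 0.04 m and horizontal distance between cassette and pocket below 0.06 m).
It fails at once if the cassette was tipped over (angle between cassette's own z axis and vertical above 0.8 rad).
It fails at once if another tool or the vial rack was moved by more than 40 mm (distance of any of t_hex_key, side_cutter, driver, spanner, vial_rack from where it was at the start of the episode above 0.04 m).
It also fails if it takes over 58 s, if anything falls off the work surface, if the arm or the gripper's body presses on something with over 40 N, if the wrist force passes 120 N, or if a joint passes its speed limit or range.

## Working session

There is one attempt and no reset: what is moved stays moved. The work goes in short steps, Python scripts to look and compute and a tool call to move; the robot and the scene stay as the last step left them, time stands still between calls to the robot, and variables do not carry over. Pictures are saved under pics/ and viewed, at most 10 in all, crops included, and the job is handed in when it is done.

Besides the shell and the picture viewer there is one more tool, called after ">>>" as a command line: name --argument value ..., lists and objects as JSON in quotes. step_arm: Moves the arm, as the interface text tells. Its arguments: {"type":"object","properties":{"commands":{"type":"array","items":{"type":"object","properties":{"fingers":{"type":"number"},"dx":{"type":"number"},"dy":{"type":"number"},"dz":{"type":"number"},"roll":{"type":"number"}}}},"squeeze":{"type":"number"}},"required":["commands"]}

```bash
mkdir -p pics; cat > h.py <<'E'
import numpy as np, cv2
from workcell import read_state, read_camera, calibration, finish_job
from scipy.spatial.transform import Rotation as R
def ray(c,u,v):
    K=np.array(c["intrinsics"]);T=np.array(c["world_to_cam"])
    d=np.linalg.inv(K)@[u,v,1.];d=np.array([d[0],-d[1],-d[2]])
    return -T[:3,:3].T@T[:3,3], T[:3,:3].T@d
def onz(c,u,v,z):
    o,d=ray(c,u,v);return o+d*(z-o[2])/d[2]
def cloud(c,depth):
    K=np.array(c["intrinsics"]);T=np.array(c["world_to_cam"])
    v,u=np.mgrid[:depth.shape[0],:depth.shape[1]]
    p=np.stack([(u-K[0,2])/K[0,0]*depth,-(v-K[1,2])/K[1,1]*depth,-depth],-1)
    w=(p-T[:3,3])@T[:3,:3]; w[depth==0]=np.nan; return w
def proj(c,p):
    K=np.array(c["intrinsics"]);T=np.array(c["world_to_cam"])
    q=T[:3,:3]@np.array(p)+T[:3,3];q=K@[q[0],-q[1],-q[2]];return q[:2]/q[2]
E
python3 - <<'E'
from h import *
for n in ("top","scene"):
    c=calibration(n);im,d=read_camera(n);np.savez(f"{n}.npz",im=im,d=d);cv2.imwrite(f"pics/{n}0.png",im)
    print(n,c)
print(read_state())
E
```

```text
top {'intrinsics': array([[417.78303611,   0.        , 315.14538459],
       [  0.        , 417.78303611, 201.27561993],
       [  0.        ,   0.        ,   1.        ]]), 'world_to_cam': array([[-9.75284387e-03, -9.99952341e-01,  4.44789432e-04,
         1.04052689e-02],
       [ 9.85866495e-01, -9.54106082e-03,  1.67260942e-01,
        -5.23520834e-01],
       [-1.67248727e-01,  2.06977286e-03,  9.85912562e-01,
        -1.22965441e+00],
       [ 0.00000000e+00,  0.00000000e+00,  0.00000000e+00,
         1.00000000e+00]])}
scene {'intrinsics': array([[410.04059485,   0.        , 323.50866681],
       [  0.        , 410.04059485, 191.90464812],
       [  0.        ,   0.        ,   1.        ]]), 'world_to_cam': array([[ 0.69210439,  0.72159315, -0.01717108, -0.37840154],
       [-0.59086076,  0.58005767,  0.56072869,  0.25585545],
       [ 0.41457819, -0.37793707,  0.82782153, -1.58223789],
       [ 0.        ,  0.        ,  0.        ,  1.        ]])}
{'time': 0.1, 'q': array([ 1.15111897e+00,  2.64671584e-01,  1.60526729e+00,  9.35532891e-06,
        1.27371573e+00, -3.68946154e-02]), 'joint_vel': array([ 1.15959128e-03, -2.83638131e-03, -3.98190714e-03, -1.08497979e-04,
       -1.28629255e-03,  9.24527604e-06]), 'joint_torque': array([ 3.89337329e-04, -5.16705287e+01, -3.68591416e+01, -8.74459920e-05,
        6.40290484e-03,  3.62420144e-05]), 'tool_pos': array([0.25180036, 0.62545784, 0.19147469]), 'tcp_rot': array([-0.59752311, -3.08375974,  0.00315123]), 'wrist_force': array([-0.87604713, -0.77546041,  0.58456236]), 'torque': array([ 0.01213738,  0.04175939, -0.05489365]), 'grip_force': 0.0, 'width': 0.9937926161353432}
```

View pics/top0.png

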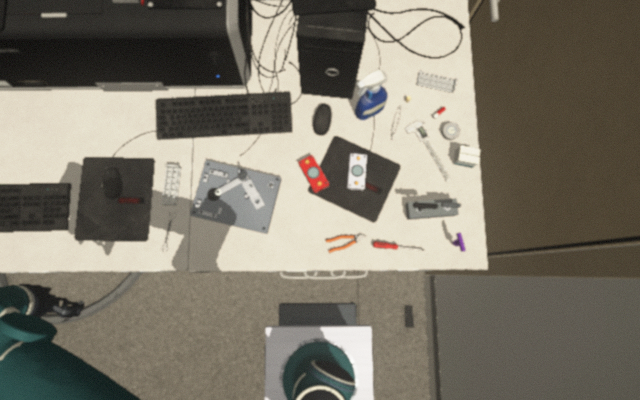

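View pics/scene0.png

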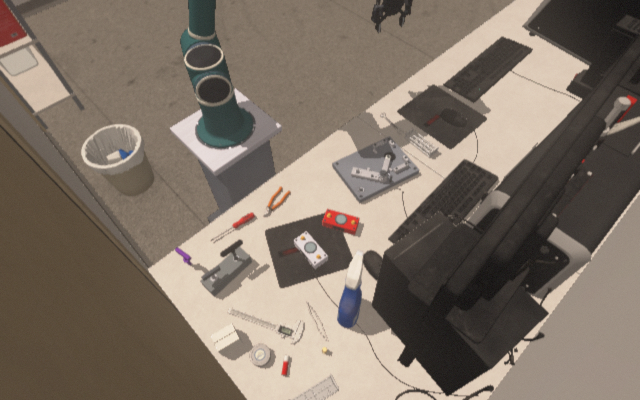

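The top view shows the fixture at (237,195), with its arm pivot near (243,175), and the tool block at (432,206). The silver cassette is at (357,170), a red look-alike cassette at (313,172) and a purple look-alike pin at (458,240). Next I'll enlarge the block and fixture and measure them.

```bash
python3 - <<'E'
from h import *
t=np.load("top.npz");s=np.load("scene.npz")
def crop(im,x,y,w,h,W,H): return cv2.resize(im[y:y+h,x:x+w],(W,H),interpolation=cv2.INTER_CUBIC)
L=np.vstack([crop(t["im"],185,150,100,75,400,300),crop(s["im"],325,130,100,75,400,300)])
Rr=np.vstack([crop(t["im"],392,180,80,60,400,300),crop(s["im"],190,230,80,60,400,300)])
cv2.imwrite("pics/comp.png",np.hstack([L,Rr]))
c=calibration("top");w=cloud(c,t["d"])
def rect(box,zlo,zhi,name,mask=None):
    x0,y0,x1,y1=box;p=w[y0:y1,x0:x1].reshape(-1,3)
    m=(p[:,2]>zlo)&(p[:,2]<zhi)
    if mask is not None:m&=mask[y0:y1,x0:x1].ravel()
    q=p[m];r=cv2.minAreaRect(q[:,:2].astype(np.float32)*1000)
    print(name,len(q),r,"z med",np.median(q[:,2]),"cen",q.mean(0).round(4))
rect((185,150,290,240),.017,.031,"plate")
rect((395,185,470,222),.03,.05,"block")
rect((395,185,470,222),.06,.13,"tools top")
im=t["im"].astype(int)
sil=(im.min(2)>120)
rect((338,148,376,194),.02,.05,"cass",None)
rect((185,150,290,240),.05,.09,"hub")
for (x,y) in [(433,206),(425,206),(445,206),(415,206),(405,193),(243,175),(357,170)]:print(x,y,w[y,x].round(4))
E
```

```text
plate 3648 ((546.562744140625, 252.2949981689453), (246.854248046875, 180.92495727539062), 76.06114196777344) z med 0.022804872925922065 cen [0.54   0.2507 0.0229]
block 601 ((500.17633056640625, -355.278564453125), (50.31803894042969, 153.1878662109375), 3.9522993564605713) z med 0.04036658914848403 cen [ 0.4965 -0.352   0.0404]
tools top 224 ((499.2513427734375, -349.34698486328125), (19.883756637573242, 145.65696716308594), 3.851412296295166) z med 0.11102245099802008 cen [ 0.4986 -0.3443  0.1016]
cass 581 ((621.5584716796875, -126.64682006835938), (52.571441650390625, 112.22095489501953), 84.08739471435547) z med 0.0310931767487779 cen [ 0.6201 -0.1262  0.031 ]
hub 83 ((608.3146362304688, 226.37551879882812), (42.75636291503906, 28.532991409301758), 0.9685022234916687) z med 0.05967525719729945 cen [0.6022 0.2261 0.0599]
433 206 [ 0.4947 -0.333   0.1142]
425 206 [ 0.4942 -0.3089  0.1184]
445 206 [ 0.4987 -0.3765  0.0857]
415 206 [ 0.4948 -0.2807  0.1167]
405 193 [ 0.5557 -0.2805 -0.004 ]
243 175 [0.6034 0.2235 0.063 ]
357 170 [ 0.6234 -0.1262  0.0316]
```

View pics/comp.png

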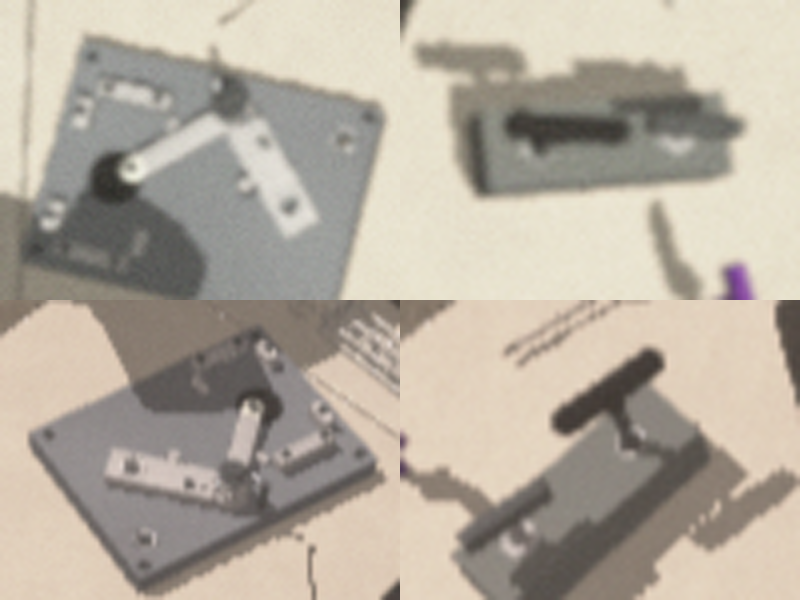

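Two tools stand in the block. The one on the left (top view around (424,206)) is black and tall with no collar, so it is the hex key. The one on the right (top view (446,204), scene crop lower left) is grey metal, low, with a bright collar, so it is the lock pin. The purple item on the table is the look-alike.

On the fixture, the tail hole is near (257,201), the ringed lock hole near (271,184) and the pivot near (242,174).

```bash
cat >> h.py <<'E'
def go(x,y,z,psi_deg=None,s=None):
    """rows needed to reach TCP (x,y,z) with tool-y at world heading psi (mod 180)"""
    s=s or read_state();M=R.from_rotvec(s["tcp_rot"]).as_matrix()
    d=M.T@(np.array([x,y,z])-s["tool_pos"])
    cur=np.degrees(np.arctan2(M[1,1],M[0,1]));r=0
    if psi_deg is not None: r=-((psi_deg-cur+90)%180-90)
    print("d(mm)",(d*1000).round(1),"roll",round(r,1),"cur psi",round(cur,1),"q1,q6",s["q"][[0,5]].round(2))
E
python3 - <<'E'
from h import *
c=calibration("top")
for n,u,v,z in [("pivot hub top",242.5,173.5,.066),("tailhole",257.5,201.2,.039),("lock",271.2,184.2,.024),("roller",217.5,191.5,.04)]: print(n,onz(c,u,v,z).round(4))
o=np.array([.5466,.2523]);a=np.radians(-13.94);X=np.array([np.cos(a),np.sin(a)]);Y=np.array([-X[1],X[0]]);print(X,Y)
for n,u,v,z in [("pivot hub top",242.5,173.5,.066),("tailhole",257.5,201.2,.039),("lock",271.2,184.2,.024),("roller",217.5,191.5,.04)]:
    p=onz(c,u,v,z)[:2]-o;print(n,(p@X).round(4),(p@Y).round(4))
s=read_state();M=R.from_rotvec(s["tcp_rot"]).as_matrix();print("tool axes\n",M.round(3),s["tool_pos"])
w=calibration("wrist");T=np.array(w["world_to_cam"]);cp=-T[:3,:3].T@T[:3,3]
print("cam in tool",M.T@(cp-s["tool_pos"]),"look dir tool",M.T@(-T[2,:3]),"right",M.T@T[0,:3], w["intrinsics"])
go(.52,.2,.3,-60);go(.50,-.36,.3,4)
E
```

```text
pivot hub top [0.6074 0.2246 0.066 ]
tailhole [0.5264 0.1818 0.039 ]
lock [0.5824 0.1418 0.024 ]
roller [0.5576 0.3048 0.04  ]
[ 0.97054853 -0.24090567] [0.24090567 0.97054853]
pivot hub top 0.0656 -0.0122
tailhole -0.0026 -0.0733
lock 0.0613 -0.0986
roller -0.0019 0.0536
tool axes
 [[-0.928  0.374 -0.001]
 [ 0.374  0.928 -0.002]
 [ 0.    -0.002 -1.   ]] [0.25180036 0.62545784 0.19147469]
cam in tool [ 0.08485586 -0.00077649 -0.18118555] look dir tool [-3.29466115e-01 -2.22614438e-04  9.44167374e-01] right [-5.22409198e-04  9.99999862e-01  5.34844563e-05] [[357.55751784   0.         317.19654955]
 [  0.         357.55751784 196.99144481]
 [  0.           0.           1.        ]]
d(mm) [-407.7 -294.7 -108. ] roll -51.9 cur psi 68.1 q1,q6 [ 1.15 -0.04]
d(mm) [-598.3 -821.7 -106.9] roll 64.1 cur psi 68.1 q1,q6 [ 1.15 -0.04]
```

```bash
python3 - <<'E'
from h import *
go(.585,.14,.19,20)
E
```

```text
d(mm) [-490.4 -325.9    2.1] roll 48.1 cur psi 68.1 q1,q6 [ 1.15 -0.04]
```

>>> step_arm --commands '[{"fingers": -1,"dx": -0.49,"dy": -0.326,"dz": 0,"roll": 48},{"fingers": -1,"dx": -0.49,"dy": -0.326,"dz": 0,"roll": 48},{"fingers": -1,"dx": -0.49,"dy": -0.326,"dz": 0,"roll": 48},{"fingers": -1,"dx": -0.49,"dy": -0.326,"dz": 0,"roll": 48},{"fingers": -1,"dx": -0.49,"dy": -0.326,"dz": 0,"roll": 48},{"fingers": -1,"dx": -0.49,"dy": -0.326,"dz": 0,"roll": 48},{"fingers": -1,"dx": -0.49,"dy": -0.326,"dz": 0,"roll": 48},{"fingers": -1,"dx": -0.49,"dy": -0.326,"dz": 0,"roll": 48}]'

```text
time: 1.1
tool_pos: [0.5354, 0.2119, 0.1924]
tcp_rot: [-1.8, -2.574, 0.0]
wrist_force: [0.5, 0.5, -0.0]
width: 1.001
grip_force: 0.0
```

```bash
python3 - <<'E'
from h import *
go(.585,.14,.19,20)
E
```

```text
d(mm) [-84.5  21.9   2.4] roll 0.1 cur psi 20.1 q1,q6 [ 0.33 -0.02]
```

>>> step_arm --commands '[{"fingers": -1,"dx": -0.085,"dy": 0.022,"dz": 0},{"fingers": -1,"dx": -0.085,"dy": 0.022,"dz": 0},{"fingers": -1,"dx": -0.085,"dy": 0.022,"dz": 0},{"fingers": -1,"dx": -0.085,"dy": 0.022,"dz": 0}]'

```text
invalid input
```

```bash
python3 - <<'E'
from h import *
import pickle
c=calibration("wrist");im,d=read_camera("wrist");pickle.dump((c,im,d),open("w1.pkl","wb"))
cv2.imwrite("pics/w1.png",im);print(read_state()["tool_pos"])
for n,p in [("pivot",(.607,.2246,.066)),("tail",(.5264,.1818,.039)),("lock",(.5824,.1418,.024))]:print(n,proj(c,p))
E
```

```text
[0.53965491 0.20511257 0.19234007]
pivot [397.12399241 186.12666459]
tail [298.54620356 190.11545391]
lock [336.28474978 235.92782205]
```

View pics/w1.png

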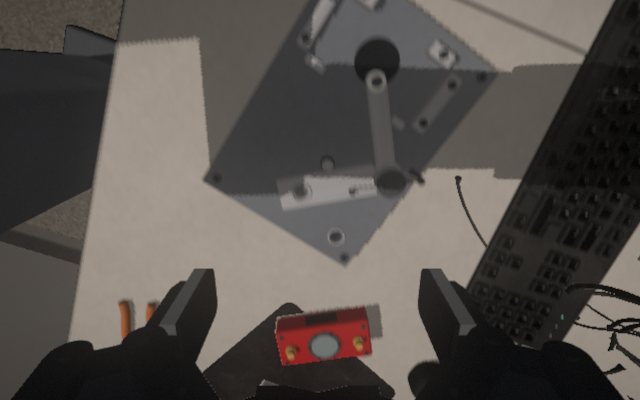

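The wrist view shows the tail hole at (300,191), the ringed lock hole at (336,237), the hub at (391,181) and the roller at (376,80). I'll refine these centres.

```bash
python3 - <<'E'
from h import *
import pickle
c,im,d=pickle.load(open("w1.pkl","rb"));g=cv2.cvtColor(im,cv2.COLOR_BGR2GRAY).astype(np.float32)
w=cloud(c,d)
def blob(u,v,r,z,n):
    p=g[v-r:v+r+1,u-r:u+r+1];lo,hi=p.min(),np.percentile(p,80);m=(p<(lo+hi)/2).astype(np.uint8)
    k,l,st,ce=cv2.connectedComponentsWithStats(m)
    i=min(range(1,k),key=lambda i:np.hypot(*(ce[i]-r))+ (0 if st[i,4]>8 else 99))
    uv=ce[i]+[u-r,v-r];P=onz(c,*uv,z);print(n,uv.round(1),st[i],P.round(4));return P
L=blob(336,237,7,.024,"lock");H=blob(302,191,8,.039,"tail")
hub=w[150:215,350:440].reshape(-1,3);q=hub[(hub[:,2]>.058)&(hub[:,2]<.072)]
print("hub",len(q),cv2.minEnclosingCircle(q[:,:2].astype(np.float32)*1000),q.mean(0))
m=(np.abs(w[...,2]-.024)<.004);q=w[m];q=q[(abs(q[:,0]-.55)<.16)&(abs(q[:,1]-.25)<.17)]
print("plate",len(q),np.median(q[:,2]),cv2.minAreaRect(q[:,:2].astype(np.float32)*1000))
for n,P in(("L",L),("H",H)):print(n,w[tuple(np.round(proj(c,P)).astype(int)[::-1])].round(4))
cv2.imwrite("pics/w1c.png",cv2.resize(im[140:270,260:440],(720,520),interpolation=cv2.INTER_CUBIC))
print("tail z",np.median(w[186:196,282:290,2]),"plate z",np.nanmedian(w[215:225,310:330,2]))
E
```

```text
lock [335.  236.5] [ 1  2 11 10 80] [0.5814 0.1407 0.024 ]
tail [299.1 189.8] [  0   0  13  15 155] [0.5268 0.1822 0.039 ]
hub 759 ((608.5820922851562, 230.0732879638672), 22.67165184020996) [0.60176174 0.22780193 0.06257941]
plate 36182 0.023928530963741413 ((546.3165283203125, 252.7758331298828), (245.70753479003906, 180.66932678222656), 76.00454711914062)
L [0.5827 0.1382 0.0168]
H [0.5278 0.1767 0.0224]
tail z 0.03887204024461141 plate z 0.024033403238702115
```

View pics/w1c.png

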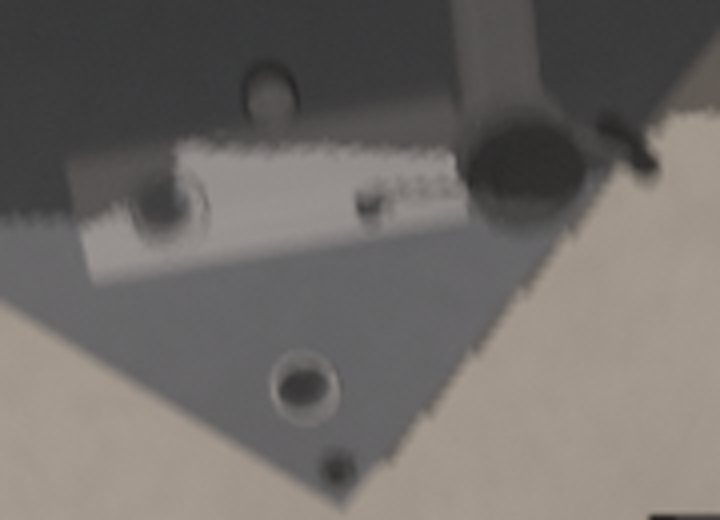

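Enlarged, the tail-hole ring is centred at (303,191.8) and the lock-hole ring at (336.2,237), in full-image pixels. Next I'll check both against the 85 mm / 0.80 rad geometry.

```bash
python3 - <<'E'
from h import *
import pickle
c,im,d=pickle.load(open("w1.pkl","rb"))
L=onz(c,336.25,237,.024)[:2];H=onz(c,303,191.75,.039)[:2]
o=np.array([.5463,.2528]);a=np.radians(-14.);Rm=np.array([[np.cos(a),-np.sin(a)],[np.sin(a),np.cos(a)]])
ch=np.linalg.norm(L-H);m=(L+H)/2;n=np.array([-(L-H)[1],(L-H)[0]])/ch
P=m+n*np.sqrt(.085**2-(ch/2)**2)
print("L",L,"H",H,"chord",ch,"expect",.17*np.sin(.4),"P",P)
for q in(L,H,P):print("fixture frame",(Rm.T@(q-o)).round(4))
for q in(H,L):print("dir",np.degrees(np.arctan2(*(q-P)[::-1])))
go(.50,-.36,.19,4)
E
```

```text
L [0.58282141 0.1406005 ] H [0.53107803 0.18170126] chord 0.06608063242988597 expect 0.0662011181924706 P [0.60566039 0.22247468]
fixture frame [ 0.0626 -0.1   ]
fixture frame [ 0.0024 -0.0727]
fixture frame [ 0.0649 -0.0151]
dir -151.33502153692464
dir -105.58655972915362
d(mm) [-518.  -229.3    5.4] roll 15.9 cur psi 19.9 q1,q6 [ 0.32 -0.02]
```

```bash
python3 - <<'E'
from h import *
go(.503,-.397,.19,4)
E
```

```text
d(mm) [-553.8 -239.     5.6] roll 15.9 cur psi 19.9 q1,q6 [ 0.32 -0.02]
```

>>> step_arm --commands '[{"fingers": -1,"dx": -0.554,"dy": -0.239,"dz": 0,"roll": 16},{"fingers": -1,"dx": -0.554,"dy": -0.239,"dz": 0,"roll": 16},{"fingers": -1,"dx": -0.554,"dy": -0.239,"dz": 0,"roll": 16},{"fingers": -1,"dx": -0.554,"dy": -0.239,"dz": 0,"roll": 16},{"fingers": -1,"dx": -0.554,"dy": -0.239,"dz": 0,"roll": 16},{"fingers": -1,"dx": -0.554,"dy": -0.239,"dz": 0,"roll": 16},{"fingers": -1,"dx": -0.554,"dy": -0.239,"dz": 0,"roll": 16},{"fingers": -1,"dx": -0.554,"dy": -0.239,"dz": 0,"roll": 16}]'

```text
time: 2.15
tool_pos: [0.5057, -0.287, 0.1923]
tcp_rot: [-2.141, -2.298, -0.0]
wrist_force: [1.2, 0.9, 0.4]
width: 1.002
grip_force: 0.0
```

```bash
python3 - <<'E'
from h import *
go(.503,-.397,.19,4)
E
```

```text
d(mm) [-109.5  -10.5    2.3] roll 0.1 cur psi 4.1 q1,q6 [-0.56 -0.63]
```

>>> step_arm --commands '[{"fingers": -1,"dx": -0.102,"dy": -0.01,"dz": 0,"roll": 0},{"fingers": -1,"dx": -0.102,"dy": -0.01,"dz": 0,"roll": 0},{"fingers": -1,"dx": -0.102,"dy": -0.01,"dz": 0,"roll": 0}]'

```text
time: 2.52
tool_pos: [0.5027, -0.3904, 0.1917]
tcp_rot: [-2.145, -2.294, 0.001]
wrist_force: [-0.3, 1.3, -0.3]
width: 0.997
grip_force: 0.0
```

```bash
python3 - <<'E'
from h import *
import pickle
s=read_state();c=calibration("wrist");im,d=read_camera("wrist");pickle.dump((c,im,d),open("w2.pkl","wb"))
print(s["tool_pos"],s["joint_vel"].round(3))
u,v=proj(c,(.503,-.397,.088)).round().astype(int);print("pin px",u,v)
w=cloud(c,d);P=w.reshape(-1,3)
q=P[(np.abs(P[:,2]-.088)<.006)&(np.hypot(P[:,0]-.503,P[:,1]+.397)<.045)]
print(len(q),np.median(q[:,2]),cv2.minAreaRect(q[:,:2].astype(np.float32)*1000),q.mean(0))
q=P[(np.abs(P[:,2]-.042)<.004)&(abs(P[:,0]-.5)<.06)&(abs(P[:,1]+.355)<.1)]
print(len(q),cv2.minAreaRect(q[:,:2].astype(np.float32)*1000))
x0=max(0,u-80);y0=max(0,v-70);cv2.imwrite("pics/w2c.png",cv2.resize(im[y0:y0+130,x0:x0+160],(640,520),interpolation=cv2.INTER_CUBIC));print(x0,y0)
E
```

```text
[ 0.50274642 -0.39035225  0.19168624] [ 0.046 -0.028  0.039  0.028  0.018  0.015]
pin px 317 187
902 0.08754701293416185 ((503.5991516113281, -396.11968994140625), (55.92418670654297, 12.037242889404297), 85.65025329589844) [ 0.50359394 -0.39433624  0.08739888]
6199 ((500.7254333496094, -354.2244873046875), (50.109169006347656, 150.06346130371094), 4.015603065490723)
237 117
```

View pics/w2c.png

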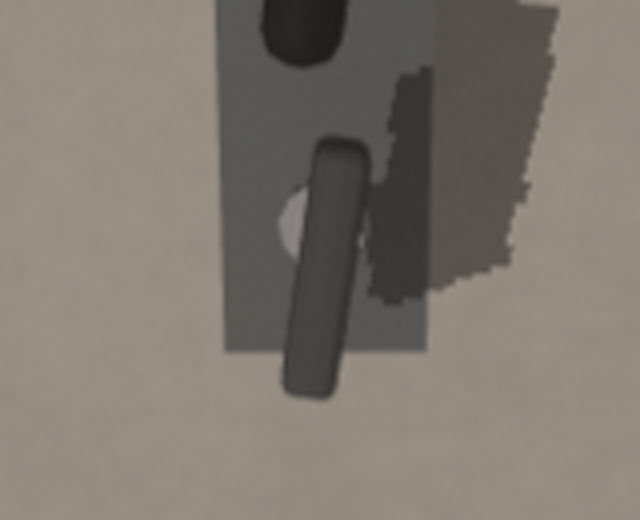

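The crop confirms the lock pin: grey metal bar centred at (319,184), bright collar beneath it, and the black hex key above.

```bash
python3 - <<'E'
from h import *
go(.5036,-.3961,.061,-4.35)
E
```

```text
d(mm) [ -7.9   0.3 130.7] roll 8.3 cur psi 3.9 q1,q6 [-0.7  -0.77]
```

>>> step_arm --commands '[{"fingers": -1,"dx": -0.008,"dy": 0,"dz": 0.03,"roll": 8.3},{"fingers": -1,"dx": -0.008,"dy": 0,"dz": 0.08,"roll": 8.3},{"fingers": -1,"dx": -0.008,"dy": 0,"dz": 0.11,"roll": 8.3},{"fingers": -1,"dx": -0.008,"dy": 0,"dz": 0.131,"roll": 8.3},{"fingers": -1,"dx": -0.008,"dy": 0,"dz": 0.131,"roll": 8.3},{"fingers": -1,"dx": -0.008,"dy": 0,"dz": 0.131,"roll": 8.3}]'

```text
time: 3.32
tool_pos: [0.5053, -0.3962, 0.0633]
tcp_rot: [2.3, 2.137, 0.001]
wrist_force: [0.2, -0.3, -0.2]
width: 0.999
grip_force: 0.0
```

```bash
python3 - <<'E'
from h import *
go(.5036,-.3961,.061,-4.35);print(read_state()["wrist_force"])
E
```

```text
d(mm) [-0.  -1.7  2.3] roll 0.2 cur psi -4.2 q1,q6 [-0.7  -0.63]
[ 0.20829677 -0.26939366 -0.15689046]
```

>>> step_arm --commands '[{"fingers": -1,"dx": 0,"dy": -0.0017,"dz": 0.002,"roll": 0},{"fingers": 0.5,"dx": 0,"dy": -0.0017,"dz": 0.002,"roll": 0},{"fingers": 1,"dx": 0,"dy": -0.0017,"dz": 0.002,"roll": 0},{"fingers": 1,"dx": 0,"dy": -0.0017,"dz": 0.002,"roll": 0},{"fingers": 1,"dx": 0,"dy": -0.0017,"dz": 0.002,"roll": 0},{"fingers": 1,"dx": 0,"dy": -0.0017,"dz": 0.002,"roll": 0},{"fingers": 1,"dx": 0,"dy": -0.0017,"dz": 0.002,"roll": 0},{"fingers": 1,"dx": 0,"dy": -0.0017,"dz": 0.002,"roll": 0}]' --squeeze 100

```text
time: 4.32
tool_pos: [0.5024, -0.3958, 0.0596]
tcp_rot: [-2.302, -2.138, -0.0]
wrist_force: [0.3, 0.0, 0.7]
width: 0.006
grip_force: 0.0
```

The fingers shut on nothing, so I'll take a look.

```bash
python3 - <<'E'
from h import *
s=read_state();print(s["width"],s["grip_force"],s["tool_pos"],s["wrist_force"])
im,d=read_camera("wrist");im2,d2=read_camera("scene")
cv2.imwrite("pics/w3.png",np.hstack([cv2.resize(im,(480,300)),cv2.resize(im2[230:300,180:250],(300,300))]))
E
```

```text
0.005590832121682015 0.0 [ 0.50244106 -0.39575192  0.05963891] [0.2663327  0.03488758 0.7031484 ]
```

View pics/w3.png

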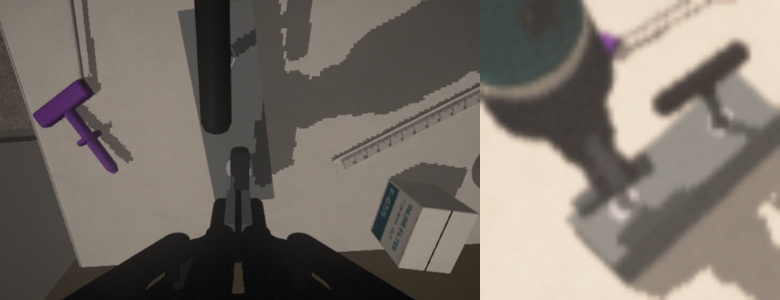

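```bash
python3 - <<'E'
from h import *
c=calibration("wrist");im,d=read_camera("wrist");w=cloud(c,d)
for v in (205,215,225,235,245,255,265,280,300):
    print(v,[(u,*(w[v,u]*1000).round().astype(int)) if d[v,u]>0 else (u,) for u in range(296,345,6)])
cs=calibration("scene");im2,d2=read_camera("scene");ws=cloud(cs,d2)
q=ws.reshape(-1,3);q=q[(np.hypot(q[:,0]-.5036,q[:,1]+.396)<.04)&(q[:,2]>.05)&(q[:,2]<.1)]
print(len(q),q.round(3)[::max(1,len(q)//25)].tolist())
E
```

```text
205 [(296, np.int64(490), np.int64(-385), np.int64(41)), (302, np.int64(494), np.int64(-385), np.int64(41)), (308, np.int64(500), np.int64(-370), np.int64(84)), (314, np.int64(503), np.int64(-369), np.int64(87)), (320, np.int64(506), np.int64(-370), np.int64(86)), (326, np.int64(508), np.int64(-370), np.int64(86)), (332, np.int64(511), np.int64(-371), np.int64(83)), (338, np.int64(515), np.int64(-388), np.int64(40)), (344, np.int64(519), np.int64(-387), np.int64(43))]
215 [(296, np.int64(490), np.int64(-391), np.int64(43)), (302, np.int64(493), np.int64(-392), np.int64(41)), (308, np.int64(500), np.int64(-374), np.int64(86)), (314, np.int64(502), np.int64(-374), np.int64(87)), (320, np.int64(505), np.int64(-374), np.int64(88)), (326, np.int64(508), np.int64(-374), np.int64(88)), (332, np.int64(511), np.int64(-375), np.int64(86)), (338, np.int64(515), np.int64(-393), np.int64(42)), (344, np.int64(519), np.int64(-393), np.int64(42))]
225 [(296, np.int64(489), np.int64(-398), np.int64(43)), (302, np.int64(493), np.int64(-397), np.int64(46)), (308, np.int64(499), np.int64(-379), np.int64
[... 3108 characters left out ...]
nt64(-385), np.int64(138)), (344, np.int64(512), np.int64(-385), np.int64(139))]
77 [[0.502, -0.372, 0.089], [0.504, -0.376, 0.091], [0.505, -0.369, 0.083], [0.506, -0.376, 0.087], [0.506, -0.377, 0.083], [0.509, -0.371, 0.078], [0.509, -0.374, 0.077], [0.508, -0.384, 0.075], [0.495, -0.41, 0.084], [0.509, -0.391, 0.075], [0.504, -0.41, 0.091], [0.509, -0.395, 0.075], [0.501, -0.416, 0.089], [0.507, -0.41, 0.089], [0.508, -0.399, 0.071], [0.498, -0.424, 0.089], [0.506, -0.416, 0.089], [0.506, -0.409, 0.079], [0.507, -0.4, 0.065], [0.503, -0.424, 0.09], [0.506, -0.417, 0.086], [0.508, -0.411, 0.077], [0.506, -0.397, 0.05], [0.507, -0.421, 0.086], [0.506, -0.414, 0.072], [0.507, -0.42, 0.078]]
```

The depth shows the shut fingers ending at about z 0.10, above the bar, although the reported TCP is at 0.06. I'll check the finger geometry in the earlier open view and in this one.

```bash
python3 - <<'E'
from h import *
import pickle
def tool_pts(c,d):
    T=np.array(c["world_to_cam"]);K=np.array(c["intrinsics"])
    v,u=np.mgrid[:400,:640];p=np.stack([(u-K[0,2])/K[0,0]*d,-(v-K[1,2])/K[1,1]*d,-d],-1)
    z=np.array([-.3294661,0,.94416737]);x=np.array([0,1.,0]) # look,right in tool
    up=np.cross(-z,x);M=np.stack([x,up,-z],1) # cam axes in tool
    return p@M.T+[.08486,-.00078,-.18119]
for f in("w1.pkl","w2.pkl",None):
    if f:c,im,d=pickle.load(open(f,"rb"))
    else:c=calibration("wrist");im,d=read_camera("wrist")
    t=tool_pts(c,d);q=t[(d>0)&(d<.5)&(np.abs(t[...,0])<.03)&(np.abs(t[...,1])<.07)&(t[...,2]<(.03 if f else -.033))]
    for lim in(-.1,-.08,-.06,-.04,-.02,0,.02):
        m=np.abs(q[:,2]-lim)<.01
        if m.sum():print(f,lim,m.sum(),q[m].min(0).round(3),q[m].max(0).round(3))
    print("tip z",np.sort(q[:,2])[-5:])
E
```

```text
w1.pkl -0.1 11756 [-0.005 -0.07  -0.11 ] [ 0.018  0.07  -0.09 ]
w1.pkl -0.08 4817 [-0.012 -0.057 -0.09 ] [ 0.012  0.056 -0.07 ]
w1.pkl -0.06 2593 [-0.012 -0.057 -0.07 ] [ 0.012  0.056 -0.051]
tip z [-0.05165027 -0.05164217 -0.05163245 -0.05158458 -0.05093037]
w2.pkl -0.1 11761 [-0.005 -0.07  -0.11 ] [ 0.017  0.07  -0.09 ]
w2.pkl -0.08 4810 [-0.012 -0.057 -0.09 ] [ 0.012  0.056 -0.07 ]
w2.pkl -0.06 2594 [-0.012 -0.057 -0.07 ] [ 0.012  0.056 -0.051]
tip z [-0.05126289 -0.05126261 -0.05115875 -0.05114632 -0.05054446]
None -0.1 15865 [-0.013 -0.051 -0.11 ] [ 0.019  0.049 -0.09 ]
None -0.08 4672 [-0.012 -0.035 -0.09 ] [ 0.015  0.034 -0.07 ]
None -0.06 1906 [ 0.006 -0.014 -0.07 ] [ 0.012  0.013 -0.05 ]
None -0.04 429 [ 0.006 -0.013 -0.05 ] [ 0.012  0.012 -0.04 ]
tip z [-0.04088925 -0.04070555 -0.04059675 -0.04050614 -0.03995712]
```

The camera places the shut fingertips 38 mm behind the reported TCP (51 mm when open), so every tip height is the reported z plus 0.038. I'll open, go 37 mm lower and grip again.

>>> step_arm --commands '[{"fingers": -1,"dx": 0,"dy": 0.001,"dz": 0,"roll": 0},{"fingers": -1,"dx": 0,"dy": 0.001,"dz": 0,"roll": 0},{"fingers": -1,"dx": 0,"dy": 0.001,"dz": 0,"roll": 0},{"fingers": -1,"dx": 0,"dy": 0.001,"dz": 0,"roll": 0},{"fingers": -1,"dx": 0,"dy": 0.001,"dz": 0,"roll": 0},{"fingers": -1,"dx": 0,"dy": 0.001,"dz": 0.02,"roll": 0},{"fingers": -1,"dx": 0,"dy": 0.001,"dz": 0.036,"roll": 0},{"fingers": -1,"dx": 0,"dy": 0.001,"dz": 0.036,"roll": 0}]'

```text
time: 5.58
tool_pos: [0.5013, -0.394, 0.0203]
tcp_rot: [-2.298, -2.134, 0.001]
wrist_force: [0.2, 0.6, -0.2]
width: 0.999
grip_force: 0.0
```

>>> step_arm --commands '[{"fingers": 0.5,"dx": 0,"dy": 0,"dz": 0,"roll": 0},{"fingers": 1,"dx": 0,"dy": 0,"dz": 0,"roll": 0},{"fingers": 1,"dx": 0,"dy": 0,"dz": 0,"roll": 0},{"fingers": 1,"dx": 0,"dy": 0,"dz": 0,"roll": 0},{"fingers": 1,"dx": 0,"dy": 0,"dz": 0,"roll": 0},{"fingers": 1,"dx": 0,"dy": 0,"dz": 0,"roll": 0},{"fingers": 1,"dx": 0,"dy": 0,"dz": 0,"roll": 0}]' --squeeze 100

```text
time: 6.45
tool_pos: [0.5038, -0.3962, 0.0244]
tcp_rot: [2.301, 2.137, 0.0]
wrist_force: [-1.1, 0.8, 5.2]
width: 0.119
grip_force: 98.3
```

>>> step_arm --commands '[{"fingers": 1,"dx": 0,"dy": 0,"dz": -0.04,"roll": 0},{"fingers": 1,"dx": 0,"dy": 0,"dz": -0.09,"roll": 0},{"fingers": 1,"dx": 0,"dy": 0,"dz": -0.14,"roll": 0},{"fingers": 1,"dx": 0,"dy": 0,"dz": -0.14,"roll": 0}]'

```text
time: 6.95
tool_pos: [0.5063, -0.3981, 0.1691]
tcp_rot: [2.295, 2.131, 0.002]
wrist_force: [0.2, -0.3, -0.7]
width: 0.121
grip_force: 99.1
```

```bash
python3 - <<'E'
from h import *
go(.5311,.1817,.165,-38.5);print(read_state()["wrist_force"],read_state()["grip_force"])
E
```

```text
d(mm) [580.1 -18.1   0.7] roll 34.3 cur psi -4.2 q1,q6 [-0.71 -0.63]
[ 0.21619463 -0.25341215 -0.69080203] 99.08731698989868
```

>>> step_arm --commands '[{"fingers": 1,"dx": 0.58,"dy": -0.018,"dz": 0,"roll": 34.3},{"fingers": 1,"dx": 0.58,"dy": -0.018,"dz": 0,"roll": 34.3},{"fingers": 1,"dx": 0.58,"dy": -0.018,"dz": 0,"roll": 34.3},{"fingers": 1,"dx": 0.58,"dy": -0.018,"dz": 0,"roll": 34.3},{"fingers": 1,"dx": 0.58,"dy": -0.018,"dz": 0,"roll": 34.3},{"fingers": 1,"dx": 0.58,"dy": -0.018,"dz": 0,"roll": 34.3},{"fingers": 1,"dx": 0.58,"dy": -0.018,"dz": 0,"roll": 34.3},{"fingers": 1,"dx": 0.58,"dy": -0.018,"dz": 0,"roll": 34.3}]'

```text
time: 7.95
tool_pos: [0.5231, 0.102, 0.1614]
tcp_rot: [-2.829, -1.364, 0.005]
wrist_force: [1.0, -0.8, -0.9]
width: 0.119
grip_force: 99.0
```

```bash
python3 - <<'E'
from h import *
go(.5311,.1817,.165,-38.5)
E
```

```text
d(mm) [ 67.3 -43.4  -3.7] roll -0.0 cur psi -38.5 q1,q6 [0.15 0.82]
```

>>> step_arm --commands '[{"fingers": 1,"dx": 0.063,"dy": -0.041,"dz": 0.0,"roll": 0},{"fingers": 1,"dx": 0.063,"dy": -0.041,"dz": 0.03,"roll": 0},{"fingers": 1,"dx": 0.063,"dy": -0.041,"dz": 0.07,"roll": 0},{"fingers": 1,"dx": 0.063,"dy": -0.041,"dz": 0.07,"roll": 0},{"fingers": 1,"dx": 0.063,"dy": -0.041,"dz": 0.07,"roll": 0}]'

```text
time: 8.57
tool_pos: [0.5317, 0.1747, 0.0935]
tcp_rot: [-2.83, -1.363, 0.002]
wrist_force: [0.2, 0.1, -0.3]
width: 0.118
grip_force: 99.1
```

```bash
python3 - <<'E'
from h import *
import pickle
s=read_state();print(s["tool_pos"]);go(.5311,.1817,.0734,-38.5,s)
c=calibration("wrist");im,d=read_camera("wrist");pickle.dump((c,im,d),open("w3.pkl","wb"))
n=np.array([s["tool_pos"][0],s["tool_pos"][1],s["tool_pos"][2]-.0184]);print("nose px",proj(c,n),"hole px",proj(c,(.5311,.1817,.039)))
u,v=proj(c,(.5311,.1817,.05)).astype(int);y0=max(0,v-65);cv2.imwrite("pics/w4.png",cv2.resize(im[y0:y0+130,u-80:u+80],(640,520),interpolation=cv2.INTER_CUBIC));print(u-80,y0)
E
```

```text
[0.53169641 0.17471985 0.09348452]
d(mm) [ 5.1 -4.8 20.1] roll -0.1 cur psi -38.6 q1,q6 [0.27 0.95]
nose px [316.7063984  219.89555466] hole px [309.80386873 192.93065481]
229 133
```

View pics/w4.png

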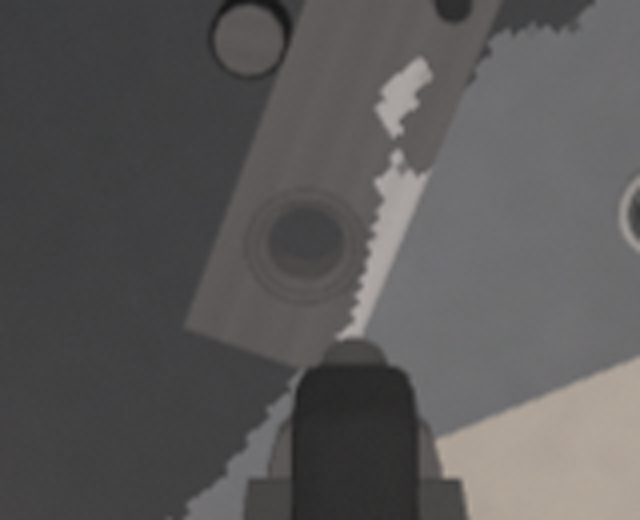

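Pin held: the nose shows at about (317.5,219), just below the tail hole. The hole's ring is centred at (305,194), and I'll use that for the fine offset.

```bash
python3 - <<'E'
from h import *
import pickle
c,im,d=pickle.load(open("w3.pkl","rb"));s=read_state()
H=onz(c,305.2,194.2,.039);print("hole",H, "cam lock",onz(c,(229+160.5),133+53,.024));go(H[0],H[1],.0734,-38.5,s)
w=cloud(c,d);print("tail z",[np.nanmedian(w[160:175,300:312,2])])
N=onz(c,317.4,219,s["tool_pos"][2]-.0184);print("nose by px",N,s["tool_pos"])
E
```

```text
hole [0.5280104  0.18297404 0.039     ] cam lock [0.5768331  0.14563009 0.024     ]
d(mm) [ 3.3 -8.8 21.3] roll -0.1 cur psi -38.6 q1,q6 [0.27 0.95]
tail z [np.float64(0.03883793634830513)]
nose by px [0.53269335 0.17529984 0.0762541 ] [0.53273909 0.17489224 0.0946541 ]
```

>>> step_arm --commands '[{"fingers": 1,"dx": 0.0038,"dy": -0.0078,"dz": 0.01,"roll": 0},{"fingers": 1,"dx": 0.0038,"dy": -0.0078,"dz": 0.022,"roll": 0},{"fingers": 1,"dx": 0.0038,"dy": -0.0078,"dz": 0.022,"roll": 0}]'

```text
time: 9.0
tool_pos: [0.5269, 0.1825, 0.0703]
tcp_rot: [-2.83, -1.364, 0.004]
wrist_force: [0.2, -0.2, -1.3]
width: 0.119
grip_force: 99.0
```

```bash
python3 - <<'E'
from h import *
import pickle
s=read_state();c=calibration("wrist");im,d=read_camera("wrist");pickle.dump((c,im,d),open("w4.pkl","wb"))
print(s["tool_pos"],s["wrist_force"]);go(.5287,.1827,.045,-38.5,s);t=s["tool_pos"]
print("nose px",proj(c,t-[0,0,.0184]),"hole px",proj(c,(.528,.183,.039)))
w=cloud(c,d);m=(np.abs(w[...,2]-.039)<.003)&(np.hypot(w[...,0]-.528,w[...,1]-.183)<.03)
u,v=proj(c,(.528,.183,.039)).astype(int);y0=v-60;cv2.imwrite("pics/w5.png",cv2.resize(im[y0:y0+130,u-80:u+80],(640,520),interpolation=cv2.INTER_CUBIC));print(u-80,y0)
E
```

```text
[0.52687638 0.18248017 0.07029058] [ 0.15422263 -0.16651717 -1.32212293]
d(mm) [ 1.4  1.3 25.3] roll -0.0 cur psi -38.5 q1,q6 [0.29 0.96]
nose px [316.69386428 219.85843057] hole px [317.59407073 210.36118871]
237 150
```

View pics/w5.png

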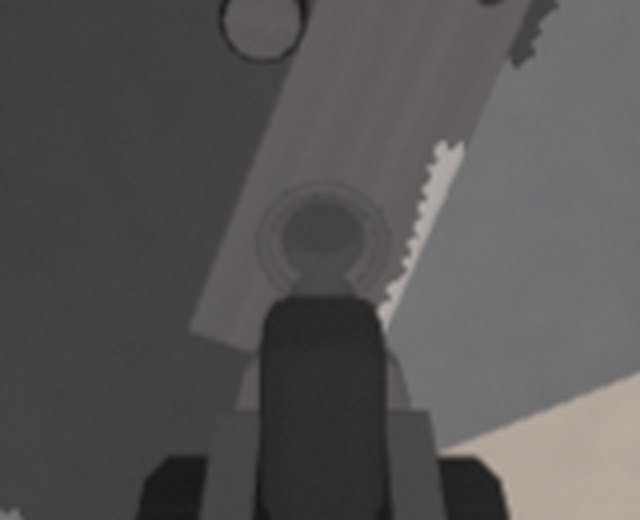

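The hole ring is centred at (317.8,210.5), directly in line with the nose at u≈317.8. I'll now locate the lock hole in these same wrist views, without viewing them.

```bash
python3 - <<'E'
from h import *
import pickle
H=np.array([.528,.183])
for f in("w3.pkl","w4.pkl"):
    c,im,d=pickle.load(open(f,"rb"));g=cv2.cvtColor(im,cv2.COLOR_BGR2GRAY)
    u,v=proj(c,(.580,.1419,.024)).astype(int);r=24
    p=cv2.resize(g[v-r:v+r,u-r:u+r],None,fx=6,fy=6,interpolation=cv2.INTER_CUBIC)
    C=cv2.HoughCircles(cv2.GaussianBlur(p,(9,9),2),cv2.HOUGH_GRADIENT,1,200,param1=60,param2=15,minRadius=30,maxRadius=90)
    print(f,(u,v),None if C is None else C[0][:2])
    if C is not None:
        x,y,R_=C[0][0];uv=((x+.5)/6-.5+u-r,(y+.5)/6-.5+v-r);L=onz(c,*uv,.024)[:2];print(uv,L,"chord",np.linalg.norm(L-H))
E
```

```text
w3.pkl (np.int64(395), np.int64(187)) [[148.5 140.5  58.5]]
(np.float64(395.3333339691162), np.float64(186.0)) [0.58018179 0.14295748] chord 0.06577494153175363
w4.pkl (np.int64(415), np.int64(201)) [[143.5 131.5  73.2]]
(np.float64(414.5), np.float64(198.5)) [0.5808135 0.1443782] chord 0.06542866319372008
```

>>> step_arm --commands '[{"fingers": 1,"dx": 0.001,"dy": 0.0003,"dz": 0.008,"roll": 0},{"fingers": 1,"dx": 0.001,"dy": 0.0003,"dz": 0.016,"roll": 0},{"fingers": 1,"dx": 0.001,"dy": 0.0003,"dz": 0.0235,"roll": 0},{"fingers": 1,"dx": 0.001,"dy": 0.0003,"dz": 0.0235,"roll": 0},{"fingers": 1,"dx": 0.001,"dy": 0.0003,"dz": 0.0235,"roll": 0}]' --squeeze 120

```text
time: 9.68
tool_pos: [0.5291, 0.1834, 0.0482]
tcp_rot: [-2.83, -1.364, 0.0]
wrist_force: [-0.2, -0.6, -1.4]
width: 0.12
grip_force: 120.3
```

```bash
python3 - <<'E'
from h import *
s=read_state();print(s["wrist_force"],s["torque"],s["width"]);go(.528,.183,.047,-38.5,s)
E
```

```text
[-0.19769941 -0.64648447 -1.36066841] [ 0.00616296 -0.02919109 -0.01950704] 0.11981351918759095
d(mm) [-1.  -0.6  1.2] roll -0.0 cur psi -38.5 q1,q6 [0.29 0.96]
```

>>> step_arm --commands '[{"fingers": 1,"dx": -0.0029,"dy": 0.008,"dz": 0,"roll": 0},{"fingers": 1,"dx": -0.005,"dy": 0.0162,"dz": 0,"roll": 0},{"fingers": 1,"dx": -0.0063,"dy": 0.0246,"dz": 0,"roll": 0},{"fingers": 1,"dx": -0.0067,"dy": 0.0331,"dz": 0,"roll": 0},{"fingers": 1,"dx": -0.0063,"dy": 0.0416,"dz": 0,"roll": 0},{"fingers": 1,"dx": -0.005,"dy": 0.05,"dz": 0,"roll": 0},{"fingers": 1,"dx": -0.0029,"dy": 0.0582,"dz": 0,"roll": 0},{"fingers": 1,"dx": 0,"dy": 0.066,"dz": 0,"roll": 0}]'

```text
time: 10.68
tool_pos: [0.5804, 0.1427, 0.048]
tcp_rot: [-2.829, -1.363, 0.002]
wrist_force: [-2.9, 6.7, -0.6]
width: 0.109
grip_force: 120.7
```

```bash
python3 - <<'E'
from h import *
import pickle
s=read_state();print(s["wrist_force"],s["torque"],s["width"],s["tool_pos"]);go(.580,.1421,.047,-38.5,s)
c=calibration("wrist");im,d=read_camera("wrist");pickle.dump((c,im,d),open("w5.pkl","wb"))
w=cloud(c,d);m=(np.abs(w[...,2]-.039)<.0025)&(np.hypot(w[...,0]-.58,w[...,1]-.18)<.1)
q=w[m];print(len(q),cv2.minAreaRect(q[:,:2].astype(np.float32)*1000))
n=c and proj(c,s["tool_pos"]-[0,0,.0184]);print(n)
E
```

```text
[-2.92164928  6.69816758 -0.58499509] [1.32591508 0.82479537 0.01839226] 0.10901106301966715 [0.58040432 0.14266691 0.04797178]
d(mm) [-0.7  0.   1. ] roll -0.1 cur psi -38.6 q1,q6 [0.2  0.87]
12418 ((552.4461669921875, 198.360107421875), (125.49735260009766, 119.32913970947266), 69.58426666259766)
[316.72375169 219.94761925]
```

The sideways force is mostly radial, so the pin is a little too far out from the pivot. I'll ease it inward.

>>> step_arm --commands '[{"fingers": 1,"dx": 0.002,"dy": -0.0008,"dz": 0,"roll": 0},{"fingers": 1,"dx": 0.002,"dy": -0.0008,"dz": 0,"roll": 0},{"fingers": 1,"dx": 0.002,"dy": -0.0008,"dz": 0,"roll": 0}]'

```text
time: 11.1
tool_pos: [0.5805, 0.1437, 0.0477]
tcp_rot: [2.83, 1.364, -0.003]
wrist_force: [-4.8, -0.2, -1.2]
width: 0.119
grip_force: 120.8
```

```bash
python3 - <<'E'
from h import *
import pickle
s=read_state();f=s["wrist_force"];r=np.array([.0224,.0817])/.0847;t=np.array([-r[1],r[0]])
print(f,"inward",f[:2]@r,"CW-tangent",f[:2]@t,s["torque"],s["width"],s["tool_pos"])
c=calibration("wrist");im,d=read_camera("wrist");w=cloud(c,d)
# tail limb outline: z ~ .039, pixels left-of pivot along -106deg
P=np.array([.6026,.2238]);m=(np.abs(w[...,2]-.039)<.002)
q=w[m][:,:2]-P;rad=np.hypot(*q.T);a=np.degrees(np.arctan2(q[:,1],q[:,0]))
k=(rad>.03)&(rad<.06)&(a<-80)&(a>-160);print(k.sum(),"tail ang",a[k].min(),a[k].max())
for r0 in(.035,.045,.055):
    kk=k&(abs(rad-r0)<.003);print(r0,kk.sum(),np.percentile(a[kk],[2,50,98]) if kk.sum() else "")
E
```

```text
[-4.83685819 -0.21930706 -1.15624823] inward -1.4907085031238836 CW-tangent 4.607542339439037 [0.04307029 1.04906484 0.01551247] 0.1190108088937172 [0.58046097 0.14372967 0.04772083]
2846 tail ang -139.59101199919024 -80.28263808524535
0.035 507 [-134.28858926 -113.87011886  -84.0026273 ]
0.045 595 [-127.07355629 -107.80191774  -89.49051966]
0.055 566 [-123.04641313 -107.58347262  -92.39723747]
```

>>> step_arm --commands '[{"fingers": 1,"dx": 0,"dy": 0,"dz": 0.003,"roll": 0},{"fingers": 1,"dx": 0,"dy": 0,"dz": 0.006,"roll": 0},{"fingers": 1,"dx": 0,"dy": 0,"dz": 0.009,"roll": 0},{"fingers": 1,"dx": 0,"dy": 0,"dz": 0.009,"roll": 0}]'

```text
time: 11.65
tool_pos: [0.5809, 0.1443, 0.0386]
tcp_rot: [-2.83, -1.364, 0.001]
wrist_force: [-4.5, -0.5, -1.2]
width: 0.109
grip_force: 120.7
```

>>> step_arm --commands '[{"fingers": 1,"dx": 0,"dy": 0,"dz": 0.004,"roll": 0},{"fingers": 1,"dx": 0,"dy": 0,"dz": 0.008,"roll": 0},{"fingers": 1,"dx": 0,"dy": 0,"dz": 0.012,"roll": 0},{"fingers": 1,"dx": 0,"dy": 0,"dz": 0.012,"roll": 0}]'

```text
time: 12.15
tool_pos: [0.5807, 0.1443, 0.0264]
tcp_rot: [-2.83, -1.364, 0.002]
wrist_force: [-3.3, -0.1, -1.6]
width: 0.111
grip_force: 120.7
```

```bash
python3 - <<'E'
from h import *
s=read_state();print(s["wrist_force"],s["torque"],s["tool_pos"],s["width"])
E
```

```text
[-3.26458765 -0.06859208 -1.62556433] [0.1231219  0.91001007 0.03428586] [0.58073616 0.14434814 0.02636661] 0.11074726301596613
```

Going in freely, with about 5 mm left to home.

>>> step_arm --commands '[{"fingers": 1,"dx": 0,"dy": 0,"dz": 0.003,"roll": 0},{"fingers": 1,"dx": 0,"dy": 0,"dz": 0.0055,"roll": 0},{"fingers": 1,"dx": 0,"dy": 0,"dz": 0.0065,"roll": 0},{"fingers": 1,"dx": 0,"dy": 0,"dz": 0.0065,"roll": 0}]'

```text
time: 12.65
tool_pos: [0.5821, 0.1443, 0.0214]
tcp_rot: [2.829, 1.364, 0.002]
wrist_force: [-5.0, -0.2, 3.9]
width: 0.118
grip_force: 121.5
```

```bash
python3 - <<'E'
from h import *
s=read_state();print(s["wrist_force"],s["torque"],s["tool_pos"],s["width"])
E
```

```text
[-4.99904733 -0.23485196  3.86235817] [-0.13262072  0.97259468  0.02180575] [0.5820593  0.14428118 0.02143941] 0.11811627789755476
```

>>> step_arm --commands '[{"fingers": 1,"dx": 0,"dy": 0,"dz": 0.001,"roll": 0},{"fingers": 1,"dx": 0,"dy": 0,"dz": 0.001,"roll": 0},{"fingers": -1,"dx": 0,"dy": 0,"dz": 0.0,"roll": 0},{"fingers": -1,"dx": 0,"dy": 0,"dz": 0.0,"roll": 0},{"fingers": -1,"dx": 0,"dy": 0,"dz": 0.0,"roll": 0},{"fingers": -1,"dx": 0,"dy": 0,"dz": 0.0,"roll": 0},{"fingers": -1,"dx": 0,"dy": 0,"dz": -0.05,"roll": 0},{"fingers": -1,"dx": 0,"dy": 0,"dz": -0.11,"roll": 0}]'

```text
time: 13.65
tool_pos: [0.5798, 0.144, 0.1298]
tcp_rot: [-2.829, -1.364, 0.006]
wrist_force: [-0.0, 0.7, -0.2]
width: 0.998
grip_force: 0.0
```

```bash
python3 - <<'E'
from h import *
import pickle
s=read_state();c=calibration("wrist");im,d=read_camera("wrist");pickle.dump((c,im,d),open("w6.pkl","wb"))
print(s["tool_pos"]);w=cloud(c,d)
def sel(zlo,zhi,x,y,r):
    q=w[(w[...,2]>zlo)&(w[...,2]<zhi)&(np.hypot(w[...,0]-x,w[...,1]-y)<r)];return q
q=sel(.075,.095,.58,.143,.04);print("bar",len(q),np.median(q[:,2]),cv2.minAreaRect(q[:,:2].astype(np.float32)*1000))
# fixture frame map of pocket fences
o=np.array([.5463,.2528]);a=np.radians(-14.);Rm=np.array([[np.cos(a),-np.sin(a)],[np.sin(a),np.cos(a)]])
q=w[np.isfinite(w[...,2])];f=(q[:,:2]-o)@Rm
for lo,hi in((.0265,.0315),(.032,.0365),(.0375,.042)):
    m=(q[:,2]>lo)&(q[:,2]<hi)&(abs(f[:,0])<.09)&(f[:,1]>-.02)&(f[:,1]<.12);g=f[m]
    im2=np.zeros((72,96),np.uint8)
    ix=((g[:,0]+.096)/.002).astype(int);iy=((g[:,1]+.02)/.002).astype(int);im2[iy,ix]=255
    k,l,st,ce=cv2.connectedComponentsWithStats(im2)
    for s_ in st[1:]:
        if s_[4]>6:print(lo,"x",s_[0]*2-96,(s_[0]+s_[2])*2-96,"y",s_[1]*2-20,(s_[1]+s_[3])*2-20,s_[4])
E
```

```text
[0.57976421 0.14403093 0.12976868]
bar 1371 0.08460518570158415 ((579.11962890625, 145.32711791992188), (55.49344253540039, 12.181245803833008), 50.90896987915039)
0.0265 x 72 76 y -18 -2 8
0.0265 x -78 -44 y 28 96 114
0.0265 x 32 64 y 30 46 48
0.0265 x -64 -46 y 94 98 15
0.0265 x -82 -72 y 104 112 15
0.032 x -24 -10 y -20 -18 7
0.032 x 30 46 y -4 0 9
0.032 x -80 -66 y 38 96 192
0.032 x 48 64 y 36 46 12
0.032 x -64 -48 y 94 98 13
0.0375 x -40 46 y -20 2 389
0.0375 x 64 76 y -20 2 18
0.0375 x 48 62 y 38 52 34
0.0375 x -78 -70 y 42 52 10
0.0375 x -78 -68 y 82 90 11
0.0375 x -64 -48 y 94 102 20
```

```bash
python3 - <<'E'
from h import *
go(.6216,-.1266,.13,84.1)
E
```

```text
d(mm) [-191.   196.9   10.9] roll 57.4 cur psi -38.5 q1,q6 [0.2  0.87]
```

```bash
python3 - <<'E'
from h import *
o=np.array([.5463,.2528]);a=np.radians(-14.);Rm=np.array([[np.cos(a),-np.sin(a)],[np.sin(a),np.cos(a)]])
p=o+Rm@[.05,.066];print(p);go(p[0],p[1],.16,76)
E
```

```text
[0.61078163 0.30474342]
d(mm) [140.  -80.  -18.2] roll 65.5 cur psi -38.5 q1,q6 [0.2  0.87]
```

>>> step_arm --commands '[{"fingers": -1,"dx": 0.07,"dy": -0.04,"dz": -0.018,"roll": -20},{"fingers": -1,"dx": 0.14,"dy": -0.08,"dz": -0.018,"roll": -114.5},{"fingers": -1,"dx": 0.14,"dy": -0.08,"dz": -0.018,"roll": -114.5},{"fingers": -1,"dx": 0.14,"dy": -0.08,"dz": -0.018,"roll": -114.5},{"fingers": -1,"dx": 0.14,"dy": -0.08,"dz": -0.018,"roll": -114.5},{"fingers": -1,"dx": 0.14,"dy": -0.08,"dz": -0.018,"roll": -114.5},{"fingers": -1,"dx": 0.14,"dy": -0.08,"dz": -0.018,"roll": -114.5},{"fingers": -1,"dx": 0.14,"dy": -0.08,"dz": -0.018,"roll": -114.5}]'

```text
time: 14.7
tool_pos: [0.6061, 0.3038, 0.1483]
tcp_rot: [1.132, 2.93, 0.0]
wrist_force: [0.5, -0.5, 0.7]
width: 1.003
grip_force: 0.0
```

>>> step_arm --commands '[{"fingers": -1,"dx": 0,"dy": 0,"dz": 0,"roll": -30},{"fingers": -1,"dx": 0,"dy": 0,"dz": 0,"roll": -30},{"fingers": -1,"dx": 0,"dy": 0,"dz": 0,"roll": -30}]'

```text
time: 15.08
tool_pos: [0.6061, 0.3038, 0.1484]
tcp_rot: [0.336, 3.123, 0.0]
wrist_force: [-0.1, -0.1, -0.6]
width: 1.003
grip_force: 0.0
```

```bash
cat > pocket.py <<'E'
from h import *
import pickle,sys
s=read_state();c=calibration("wrist");im,d=read_camera("wrist");pickle.dump((c,im,d),open("w7.pkl","wb"))
print(s["tool_pos"],s["q"][5]);w=cloud(c,d);go(.61,.305,.16,76,s)
q=w[np.isfinite(w[...,2])];m=(np.abs(q[:,2]-.024)<.003)&(abs(q[:,0]-.55)<.17)&(abs(q[:,1]-.25)<.18);g=q[m]
r=cv2.minAreaRect(g[:,:2].astype(np.float32)*1000);print("plate",r,np.median(g[:,2]))
o=np.array([.5463,.2528]);a=np.radians(-14.);Rm=np.array([[np.cos(a),-np.sin(a)],[np.sin(a),np.cos(a)]])
f=(q[:,:2]-o)@Rm
m=(abs(f[:,0])<.095)&(f[:,1]>-.03)&(f[:,1]<.125)
N=4;img=np.full((150*N,190*N),0.);
ix=((f[m,0]+.095)*1000*N).astype(int).clip(0,190*N-1);iy=((.12-f[m,1])*1000*N).astype(int).clip(0,150*N-1)
img[iy,ix]=q[m,2];img=cv2.dilate(img,np.ones((5,5)))
col=cv2.applyColorMap(((img-.02)/.025*255).clip(0,255).astype(np.uint8),cv2.COLORMAP_JET)
for k in range(-9,10,1):cv2.line(col,(int((k*10+95)*N),0),(int((k*10+95)*N),600),(255,255,255) if k==0 else (90,90,90),1)
for k in range(-2,12,1):cv2.line(col,(0,int((120-k*10)*N)),(760,int((120-k*10)*N)),(255,255,255) if k==0 else (90,90,90),1)
cv2.imwrite("pics/pocket.png",col)
E
python3 pocket.py
```

```text
[0.60613132 0.30378813 0.14839228] -0.9283978607558385
d(mm) [ -3.5   2.  -11.6] roll 1.7 cur psi 77.7 q1,q6 [ 0.43 -0.93]
plate ((545.6774291992188, 252.2680206298828), (246.36651611328125, 180.60540771484375), 76.00480651855469) 0.02392243423779352
```

```bash
python3 - <<'E'
from h import *
import pickle
c,im,d=pickle.load(open("w7.pkl","rb"));w=cloud(c,d)
o=np.array([.5457,.2523]);a=np.radians(-14.);Rm=np.array([[np.cos(a),-np.sin(a)],[np.sin(a),np.cos(a)]])
q=w[np.isfinite(w[...,2])];f=(q[:,:2]-o)@Rm*1000
for nm,lo,hi in(("lip5",.0275,.0305),("fence10",.0325,.0355),("fence16",.0385,.0415)):
    m=(q[:,2]>lo)&(q[:,2]<hi)&(abs(f[:,0])<92)&(f[:,1]>-30)&(f[:,1]<122);g=f[m]
    im2=np.zeros((155,190),np.uint8);im2[(g[:,1]+31).astype(int),(g[:,0]+95).astype(int)]=255
    im2=cv2.morphologyEx(im2,cv2.MORPH_OPEN,np.ones((3,3)))
    k,l,st,ce=cv2.connectedComponentsWithStats(im2)
    for s in st[1:]:
        if s[4]>15:print(nm,"x",s[0]-95,s[0]+s[2]-95,"y",s[1]-31,s[1]+s[3]-31,s[4])
E
```

```text
lip5 x -66 -46 y 30 39 163
lip5 x 32 45 y 31 39 95
fence10 x -80 -68 y 39 47 70
fence10 x -80 -68 y 50 89 401
fence10 x -80 -76 y 90 96 19
fence10 x -75 -68 y 90 97 41
fence16 x 48 54 y -30 -24 25
fence16 x 19 31 y -18 -10 53
fence16 x -31 12 y -17 0 352
fence16 x 11 16 y -17 -12 20
fence16 x 38 46 y -16 -9 35
fence16 x -39 -29 y -12 1 75
fence16 x 30 38 y -12 -6 27
fence16 x 25 30 y -6 -2 19
fence16 x -9 -2 y -5 -1 27
fence16 x 48 61 y 39 52 86
fence16 x 47 61 y 53 86 314
fence16 x 48 54 y 87 95 35
fence16 x 56 61 y 91 97 27
fence16 x -64 -54 y 97 108 89
fence16 x -53 -40 y 97 109 106
fence16 x 20 29 y 97 109 90
fence16 x 34 43 y 97 108 76
```

The pocket is at fixture (-10, 68) mm, which is world (0.5524, 0.3207). Next is the cassette.

```bash
python3 - <<'E'
from h import *
go(.63,-.1266,.15,84.1)
E
```

```text
d(mm) [-113.3 -415.9   -1.7] roll -6.2 cur psi 77.9 q1,q6 [ 0.43 -0.93]
```

>>> step_arm --commands '[{"fingers": -1,"dx": -0.113,"dy": -0.416,"dz": 0,"roll": -6.2},{"fingers": -1,"dx": -0.113,"dy": -0.416,"dz": 0,"roll": -6.2},{"fingers": -1,"dx": -0.113,"dy": -0.416,"dz": 0,"roll": -6.2},{"fingers": -1,"dx": -0.113,"dy": -0.416,"dz": 0,"roll": -6.2},{"fingers": -1,"dx": -0.113,"dy": -0.416,"dz": 0,"roll": -6.2},{"fingers": -1,"dx": -0.113,"dy": -0.416,"dz": 0,"roll": -6.2},{"fingers": -1,"dx": -0.113,"dy": -0.416,"dz": 0,"roll": -6.2},{"fingers": -1,"dx": -0.113,"dy": -0.416,"dz": 0,"roll": -6.2}]'

```text
time: 16.12
tool_pos: [0.6256, -0.1312, 0.1486]
tcp_rot: [0.187, 3.135, -0.002]
wrist_force: [-0.4, 1.6, -0.3]
width: 1.0
grip_force: 0.0
```

```bash
cat > cass.py <<'E'
from h import *
s=read_state();c=calibration("wrist");im,d=read_camera("wrist");w=cloud(c,d);print(s["tool_pos"],s["joint_vel"].round(2))
m=(np.abs(w[...,2]-.031)<.004)&(np.hypot(w[...,0]-.6216,w[...,1]+.1266)<.075);q=w[m]
r=cv2.minAreaRect(q[:,:2].astype(np.float32)*1000);print(len(q),r,np.median(q[:,2]))
print("mean bgr",im[m].mean(0));print("mat z",np.nanmedian(w[...,2][(np.hypot(w[...,0]-.56,w[...,1]+.15)<.02)]))
(cx,cy),(a,b),an=r;psi=an if a<b else an+90
go(cx/1000,cy/1000,-.033,psi,s)
E
python3 cass.py
```

```text
[ 0.62563229 -0.13124251  0.14858848] [ 0.06 -0.01  0.02  0.05  0.01  0.02]
6775 ((621.190673828125, -126.4889907836914), (52.30692672729492, 109.4288330078125), 84.09564971923828) 0.03200126769365181
mean bgr [164.86287823 165.89904059 171.76118081]
mat z 0.0020499356481268743
d(mm) [  5.1   4.4 181.6] roll -0.9 cur psi 83.2 q1,q6 [-0.25 -1.7 ]
```

>>> step_arm --commands '[{"fingers": -1,"dx": 0.005,"dy": 0.0045,"dz": 0.05,"roll": -0.9},{"fingers": -1,"dx": 0.005,"dy": 0.0045,"dz": 0.1,"roll": -0.9},{"fingers": -1,"dx": 0.005,"dy": 0.0045,"dz": 0.13,"roll": -0.9},{"fingers": -1,"dx": 0.005,"dy": 0.0045,"dz": 0.15,"roll": -0.9},{"fingers": -1,"dx": 0.005,"dy": 0.0045,"dz": 0.165,"roll": -0.9},{"fingers": -1,"dx": 0.005,"dy": 0.0045,"dz": 0.165,"roll": -0.9}]'

```text
time: 16.92
tool_pos: [0.6207, -0.1213, -0.017]
tcp_rot: [-0.15, -3.137, -0.0]
wrist_force: [-1.0, 0.4, 0.3]
width: 1.005
grip_force: 0.0
```

```bash
python3 - <<'E'
from h import *
s=read_state();print(s["wrist_force"],s["tool_pos"]);go(.6212,-.1265,-.031,84.1,s)
E
```

```text
[-0.99660282  0.41087018  0.3259178 ] [ 0.62070228 -0.1212951  -0.016982  ]
d(mm) [-1.  -5.1 14. ] roll 0.4 cur psi 84.5 q1,q6 [-0.23 -1.71]
```

>>> step_arm --commands '[{"fingers": -1,"dx": -0.001,"dy": -0.005,"dz": 0.007,"roll": 0},{"fingers": -1,"dx": -0.001,"dy": -0.005,"dz": 0.014,"roll": 0},{"fingers": -0.2,"dx": -0.001,"dy": -0.005,"dz": 0.014,"roll": 0},{"fingers": 0.5,"dx": -0.001,"dy": -0.005,"dz": 0.014,"roll": 0},{"fingers": 1,"dx": -0.001,"dy": -0.005,"dz": 0.014,"roll": 0},{"fingers": 1,"dx": -0.001,"dy": -0.005,"dz": 0.014,"roll": 0},{"fingers": 1,"dx": -0.001,"dy": -0.005,"dz": 0.014,"roll": 0}]' --squeeze 70

```text
time: 17.8
tool_pos: [0.6222, -0.1271, -0.0297]
tcp_rot: [0.15, 3.137, -0.0]
wrist_force: [0.3, -0.6, 3.3]
width: 0.595
grip_force: 76.7
```

```bash
python3 - <<'E'
from h import *
s=read_state();print(s["wrist_force"],s["tool_pos"],s["width"]*85,s["grip_force"]);go(.6212,-.1265,-.031,84.1,s)
E
```

```text
[ 0.25350603 -0.58835578  3.26189433] [ 0.6222369  -0.12712422 -0.02968206] 50.57751077211615 76.66237235069275
d(mm) [1.1 0.5 1.3] roll 0.4 cur psi 84.5 q1,q6 [-0.24 -1.72]
```

>>> step_arm --commands '[{"fingers": 1,"dx": 0,"dy": 0,"dz": -0.02,"roll": 0},{"fingers": 1,"dx": 0,"dy": 0,"dz": -0.06,"roll": 0},{"fingers": 1,"dx": 0,"dy": 0,"dz": -0.1,"roll": 0},{"fingers": 1,"dx": 0,"dy": 0,"dz": -0.13,"roll": 0},{"fingers": 1,"dx": 0,"dy": 0,"dz": -0.13,"roll": 0}]' --squeeze 90

```text
time: 18.42
tool_pos: [0.6239, -0.1274, 0.1035]
tcp_rot: [0.15, 3.132, -0.002]
wrist_force: [1.2, 0.2, -3.3]
width: 0.59
grip_force: 96.0
```

```bash
python3 - <<'E'
from h import *
s=read_state();print(s["wrist_force"],s["tool_pos"],s["width"]*85,s["grip_force"]);go(.5536,.3207,.1,76.4,s)
E
```

```text
[ 1.24021376  0.21613813 -3.31453204] [ 0.62393522 -0.1274406   0.10347092] 50.16981513463748 96.04219794273376
d(mm) [112.9 439.4   2.4] roll 8.1 cur psi 84.5 q1,q6 [-0.24 -1.72]
```

>>> step_arm --commands '[{"fingers": 1,"dx": 0.008,"dy": 0.03,"dz": 0,"roll": 1},{"fingers": 1,"dx": 0.021,"dy": 0.08,"dz": 0,"roll": 3},{"fingers": 1,"dx": 0.036,"dy": 0.14,"dz": 0,"roll": 5},{"fingers": 1,"dx": 0.051,"dy": 0.2,"dz": 0,"roll": 8},{"fingers": 1,"dx": 0.067,"dy": 0.26,"dz": 0,"roll": 8},{"fingers": 1,"dx": 0.082,"dy": 0.32,"dz": 0,"roll": 8},{"fingers": 1,"dx": 0.095,"dy": 0.37,"dz": 0,"roll": 8},{"fingers": 1,"dx": 0.105,"dy": 0.41,"dz": 0,"roll": 8}]'

```text
time: 19.42
tool_pos: [0.5538, 0.2927, 0.0972]
tcp_rot: [-0.366, -3.117, 0.003]
wrist_force: [-0.0, -0.9, -3.1]
width: 0.591
grip_force: 95.9
```

>>> step_arm --commands '[{"fingers": 1,"dx": 0.004,"dy": 0.016,"dz": 0,"roll": 0},{"fingers": 1,"dx": 0.007,"dy": 0.027,"dz": 0,"roll": 0},{"fingers": 1,"dx": 0.007,"dy": 0.027,"dz": 0,"roll": 0}]'

```text
time: 19.8
tool_pos: [0.5556, 0.3186, 0.0988]
tcp_rot: [-0.369, -3.119, 0.002]
wrist_force: [-1.1, -0.4, -2.6]
width: 0.586
grip_force: 95.9
```

```bash
python3 - <<'E'
from h import *
s=read_state();print(s["tool_pos"]);go(.5536,.3207,.05,76.4,s)
c=calibration("wrist");im,d=read_camera("wrist");w=cloud(c,d);zt=s["tool_pos"][2]+.0317+.03
m=(np.abs(w[...,2]-zt)<.005)&(np.hypot(w[...,0]-s["tool_pos"][0],w[...,1]-s["tool_pos"][1])<.08);q=w[m]
print(len(q),cv2.minAreaRect(q[:,:2].astype(np.float32)*1000),np.median(q[:,2]),zt)
h=w[(np.abs(w[...,2]-.085)<.006)&(np.hypot(w[...,0]-.58,w[...,1]-.144)<.04)];print("pin bar",len(h))
E
```

```text
[0.55555878 0.31858769 0.09883971]
d(mm) [ 2.4  1.7 48.8] roll 0.1 cur psi 76.5 q1,q6 [ 0.48 -0.85]
29846 ((550.6220703125, 319.2438049316406), (77.60336303710938, 100.5848388671875), 76.4011459350586) 0.1605699208663289 0.1605397060869266
pin bar 1781
```

>>> step_arm --commands '[{"fingers": 1,"dx": 0.002,"dy": 0.0015,"dz": 0.02,"roll": 0},{"fingers": 1,"dx": 0.002,"dy": 0.0015,"dz": 0.045,"roll": 0},{"fingers": 1,"dx": 0.002,"dy": 0.0015,"dz": 0.065,"roll": 0},{"fingers": 1,"dx": 0.002,"dy": 0.0015,"dz": 0.078,"roll": 0},{"fingers": 1,"dx": 0.002,"dy": 0.0015,"dz": 0.078,"roll": 0}]'

```text
time: 20.48
tool_pos: [0.553, 0.3201, 0.0199]
tcp_rot: [-0.369, -3.117, 0.003]
wrist_force: [0.2, -0.3, -2.9]
width: 0.59
grip_force: 96.0
```

```bash
cat > fit.py <<'E'
from h import *
s=read_state();print(s["tool_pos"],s["wrist_force"]);go(.5536,.3207,-.0077,76.4,s)
c=calibration("wrist");im,d=read_camera("wrist");w=cloud(c,d)
a=np.radians(-14.);Rm=np.array([[np.cos(a),-np.sin(a)],[np.sin(a),np.cos(a)]])
q=w[np.isfinite(w[...,2])];f=(q[:,:2]-[.5524,.3207])@Rm*1000  # pocket frame, mm
zt=s["tool_pos"][2]+.0617
def ext(n,m):
    g=f[m];print(n,m.sum(),np.percentile(g,[1,50,99],axis=0).round(1).tolist() if m.sum() else "")
z=q[:,2];x,y=f.T
for xs in((-70,-45),(35,70)):
    ext(f"cass top x{xs}",(abs(z-zt)<.004)&(x>xs[0])&(x<xs[1])&(abs(y)<36))
ext("-x fence",(abs(z-.034)<.0015)&(x<-50)&(x>-78)&(abs(y)<25))
ext("+x fence",(abs(z-.040)<.0015)&(x>50)&(x<78)&(abs(y)<25))
ext("+y blocks",(abs(z-.040)<.0015)&(y>24)&(abs(x)<56)&(y<46))
ext("-y lips",(abs(z-.029)<.0015)&(y<-24)&(abs(x)<56)&(y>-42))
E
python3 fit.py
```

```text
[0.55304909 0.32014449 0.01987569] [ 0.17485084 -0.29294735 -2.92847411]
d(mm) [-0.5  0.7 27.6] roll 0.1 cur psi 76.5 q1,q6 [ 0.49 -0.85]
cass top x(-70, -45) 4028 [[-54.2, -26.1], [-50.0, -1.2], [-45.1, 23.6]]
cass top x(35, 70) 1805 [[35.1, -25.9], [38.8, -2.2], [44.9, 24.4]]
-x fence 2186 [[-70.0, -24.6], [-64.7, -0.0], [-58.6, 24.6]]
+x fence 0 
+y blocks 722 [[-54.0, 29.2], [-47.1, 35.6], [50.8, 40.3]]
-y lips 371 [[-55.9, -37.1], [-50.5, -33.9], [-41.3, -29.3]]
```

Well aligned: all pocket edges within 1 mm of plan. Setting it down.

>>> step_arm --commands '[{"fingers": 1,"dx": 0,"dy": 0.0009,"dz": 0.006,"roll": 0},{"fingers": 1,"dx": 0,"dy": 0.0009,"dz": 0.012,"roll": 0},{"fingers": 1,"dx": 0,"dy": 0.0009,"dz": 0.017,"roll": 0},{"fingers": 1,"dx": 0,"dy": 0.0009,"dz": 0.021,"roll": 0},{"fingers": 1,"dx": 0,"dy": 0.0009,"dz": 0.024,"roll": 0},{"fingers": 1,"dx": 0,"dy": 0.0009,"dz": 0.026,"roll": 0},{"fingers": 1,"dx": 0,"dy": 0.0009,"dz": 0.0265,"roll": 0},{"fingers": 1,"dx": 0,"dy": 0.0009,"dz": 0.0265,"roll": 0}]'

```text
time: 21.52
tool_pos: [0.5545, 0.3219, -0.0047]
tcp_rot: [0.369, 3.12, 0.0]
wrist_force: [-0.7, -0.3, -3.2]
width: 0.589
grip_force: 96.0
```

```bash
python3 fit.py
```

```text
[ 0.5544816   0.32193356 -0.00474541] [-0.69359227 -0.3181131  -3.21302296]
d(mm) [ 0.6 -1.4  3. ] roll 0.1 cur psi 76.5 q1,q6 [ 0.49 -0.85]
cass top x(-70, -45) 3678 [[-53.4, -24.2], [-49.5, 0.7], [-45.1, 25.4]]
cass top x(35, 70) 2027 [[35.1, -24.0], [39.1, 0.7], [45.8, 26.4]]
-x fence 3148 [[-69.9, -24.5], [-64.2, -0.1], [-53.1, 24.6]]
+x fence 0 
+y blocks 1386 [[-53.8, 29.1], [-41.6, 33.5], [52.1, 40.1]]
-y lips 910 [[-55.8, -37.1], [-45.7, -32.9], [54.4, -29.3]]
```

>>> step_arm --commands '[{"fingers": 1,"dx": 0.0006,"dy": -0.0006,"dz": 0.0015,"roll": 0},{"fingers": 1,"dx": 0.0006,"dy": -0.0006,"dz": 0.003,"roll": 0},{"fingers": 1,"dx": 0.0006,"dy": -0.0006,"dz": 0.004,"roll": 0},{"fingers": 1,"dx": 0.0006,"dy": -0.0006,"dz": 0.004,"roll": 0}]'

```text
time: 22.08
tool_pos: [0.5537, 0.3215, -0.0074]
tcp_rot: [-0.369, -3.12, 0.0]
wrist_force: [-3.3, -1.3, 5.1]
width: 0.591
grip_force: 97.1
```

```bash
python3 -c "
from h import *
s=read_state();print(s['tool_pos'],s['wrist_force'])"
```

```text
[ 0.55373888  0.32147783 -0.00743601] [-3.29042324 -1.30335075  5.13728152]
```

>>> step_arm --commands '[{"fingers": -0.3,"dx": 0,"dy": 0,"dz": 0,"roll": 0},{"fingers": -0.7,"dx": 0,"dy": 0,"dz": 0,"roll": 0},{"fingers": -0.8,"dx": 0,"dy": 0,"dz": 0,"roll": 0},{"fingers": -0.8,"dx": 0,"dy": 0,"dz": 0,"roll": 0},{"fingers": -0.8,"dx": 0,"dy": 0,"dz": -0.02,"roll": 0},{"fingers": -0.8,"dx": 0,"dy": 0,"dz": -0.06,"roll": 0},{"fingers": -0.8,"dx": 0,"dy": 0,"dz": -0.12,"roll": 0},{"fingers": -0.8,"dx": 0,"dy": 0,"dz": -0.12,"roll": 0}]'

```text
time: 23.08
tool_pos: [0.5589, 0.3242, 0.1202]
tcp_rot: [0.367, 3.108, 0.013]
wrist_force: [0.5, 0.1, -0.5]
width: 0.9
grip_force: 0.0
```

```bash
python3 - <<'E'
from h import *
s=read_state();print(s["tool_pos"],s["wrist_force"])
c=calibration("wrist");im,d=read_camera("wrist");w=cloud(c,d)
a=np.radians(-14.);Rm=np.array([[np.cos(a),-np.sin(a)],[np.sin(a),np.cos(a)]])
q=w[np.isfinite(w[...,2])];f=(q[:,:2]-[.5524,.3207])@Rm*1000
m=(abs(q[:,2]-.054)<.003)&(abs(f[:,0])<62)&(abs(f[:,1])<33);g=f[m]
print(cv2.minAreaRect(g.astype(np.float32)),np.median(q[m,2]))
X=np.c_[g,np.ones(len(g))];print("tilt mm/mm",np.linalg.lstsq(X,q[m,2]*1000,rcond=None)[0].round(4))
h=q[(abs(q[:,2]-.085)<.005)&(np.hypot(q[:,0]-.58,q[:,1]-.144)<.04)];print("bar",len(h),np.median(h[:,2]),h.mean(0))
im2,_=read_camera("scene");t,_=read_camera("top")
cv2.imwrite("pics/end.png",np.hstack([cv2.resize(im,(480,300)),cv2.resize(im2[110:210,320:420],(300,300))]))
E
```

```text
[0.55892672 0.32424942 0.12022356] [ 0.53807084  0.10970551 -0.53610598]
((1.0174064636230469, 0.5765781402587891), (109.77488708496094, 51.91704559326172), 0.25729691982269287) 0.0541074277938698
tilt mm/mm [ 3.60000e-03 -7.00000e-04  5.43181e+01]
bar 1427 0.08457074513595839 [0.57656523 0.14666142 0.08414231]
```

View pics/end.png

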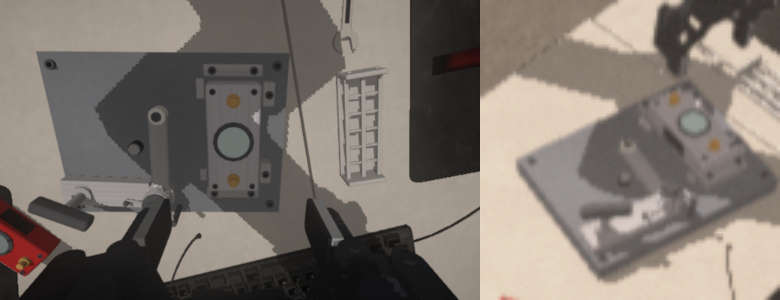

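The cassette (window at (233,142)) lies flat in the pocket, about 1 mm off centre, with its top at 54 mm as expected. The pin bar at (60,212) sits at its home height, the arm is open and the gripper is clear.

```bash
python3 -c "
from h import *
print(finish_job())"
```

```text
the job is handed in; nothing more can be done
None
```

I've handed the job in: the pin is fully home and holds the clamp arm open, and the cassette lies flat, window up, in the pocket, about 1 mm off centre. The gripper is clear, it took about 23 s of the 58 s, and the hand-in gave no verdict.

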